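# Slide a flat plate off the block's edge and load the vacuum nest

### The arm

A 6-joint arm with a two-finger parallel gripper is mounted at the origin on the work surface. World frame = base frame: x ahead of the robot, y to its left, z up, the work surface at z = 0. Lengths are in mm, angles in rad, forces in N, time in s.
With the tool pointing down it reaches from about 300 to 775 mm from the base axis. Payload 14.6 kg.
Tool frame: the origin (TCP) lies at the very end of the fingers, on their centre line; the grasp point (between the pads) lies 19 mm behind it; z points along the fingers, y is the direction in which the jaws open and shut (so a half turn about z gives the same grasp; the last joint's range is limited). The gripper opens to 94 mm and grips with 3 to 60 N. Pads are 16 mm wide; open, the fingers measure 119 mm over their backs; the gripper's body (75 mm by 177 mm) begins 78 mm behind the grasp point.
Start: joints at [-1.366, 0.3, 1.521, -0, 1.321, -0.067], TCP at [147.649, -529.801, 205.446] pointing down, gripper open.
Joint ranges: [-3.03, 3.03], [-0.79, 2.21], [0.23, 2.52], [-1.04, 4.18], [0, 3.07], [-2.55, 2.55]. Speed limits (rad/s): [2.22, 2.22, 2.57, 3.14, 3.14, 3.14].

### API

Orientations are given as [roll, pitch, yaw] about the fixed x, y, z axes, in that order (R = Rz(yaw) Ry(pitch) Rx(roll)).
In Python, from cell import manip gives the robot as it stands.
- The arm moves only by the shell command python3 -m inch 'ROWS' [FORCE]. ROWS is a JSON object of lists of equal length, an entry for each row: "grip": the opening, from -1 (shut) to 1 (fully open), so that 0 is half open; "travel": the shift along the world's x, y, z in cm, a list of three; "turn": the turn, a rotation vector about the world's x, y, z in degrees, a list of three. A call has 1 to 10 rows; each row is the pose to reach, as a shift and turn from the pose measured when the call began; what a row does not reach only later rows make up. A row lasts 1/8 s, in which the tool goes at most 62.5 mm and 10.7 degrees, less where a joint would pass 70% of its speed; a pose out of reach is approached as far as the arm can. A call with a gripper value outside its range is refused whole. The fingers move at their own pace and stop on an object; FORCE is the grip in N (left out, the last holds). Time passes only in rows, so rows that repeat a pose let the fingers close. It gives the time, the measured TCP pose, the force and the opening at its end, in the units of the state.
- manip.read_state(): the state, without advancing time (a new reading comes with each control period).
- manip.camera(name): name is "scene" or "top"; returns (picture, depth): 480x640x3 uint8, red, green, blue; 480x640 float32, mm along the optical axis (not along the pixel's ray), 0 where there is no reading.
- manip.calibration(name): a dict with "fx", "fy", "cx", "cy" (pixels), "world_from_camera" (4x4, takes a point from camera to world coordinates). Camera axes: x right, y up, looking along -z (the intrinsics and any distortion apply to the point x, -y, -z); pixel columns grow to the right and rows downward; lengths in mm; the calibration is good to about 2 mm. A picture is of the moment at which its call begins. calibration takes no time and is no camera call.
- manip.sign_off(): hands the job in, once; it reports no verdict.
Trained networks look in the newest picture that a camera, given by its name, has taken for a name from the list of things; names that differ only in an ending like _2 or _b are one class to them, and where a whole thing is asked for, a point or a joint stands for the part that bears it (a point fixed in the world has none). Each returns a list of dicts, best first, with "p" (0 to 1); they miss things now and then, are a little off and sometimes report something else, mostly with a low value. They report only what shows in the picture. A call takes as long as a camera call. They do not tell look-alikes from the thing itself.
- manip.look_for(camera, label): "bbox" ([left, top, right, bottom] in pixels, round what is visible of it).
The state is a dict: "clock": time; "joints": joint angles; "qd": joint speeds; "effort": joint torques, N m; "eef_pos": TCP position; "eef_rot": TCP orientation; "wrist_force": force on the tool from outside, world axes, zero at the start; "moment": the same for the moment, N m; "finger_gap": finger opening in mm.
Only numpy, scipy, OpenCV 4.12 (cv2) and the standard library are available. Lean on these libraries where they do the work, as an engineer would, in place of code of your own. Each camera call takes 0.05 s, during which the arm holds its last target.

### The job

Slide the thin grey metal plate over the white-topped block until one end hangs out past the block's near edge (the edge facing the robot) with the plate still lying flat on the block, then pinch it by that end, pick it up without dropping it, and lay it flat in the channel of the vacuum nest, pushed home against the stop at the channel's far end, its near end left sticking out. Once the plate lies there and is let go, press the nest's push button right down and release it, to switch the suction on. Do not press the button before that, and do not disturb the other things on the bench.

Things in the scene. Friction and masses are not known exactly. Their poses are not given: they have to be found in the camera images.
- block: Fixed green block with a slippery white plastic top, 170 x 170 mm, 60 mm high; origin at the centre of its underside, z up. Its near edge, facing the robot, is the top edge at x = -85 mm in its own frame. Only the friction of the white top (about 0.25 with the plate, varies) holds the plate.
- block_edge (a point): Middle of the block's near top edge; axes as the block's, -x points out over the edge towards the robot. The block stands 60 mm above the bench, so there is free air below an end that hangs out.
- plate_mid (a point): Centre of the loose flat dark grey metal plate, 120 x 50 x 2 mm, about 35 g (varies): x along its length, y across its 50 mm width, z up; 1 mm above its underside. At the start it lies wholly on the block, its length towards the near edge, turned up to 0.25 rad from the block's x axis, its near end 15 to 45 mm short of the edge.
- plate_end (a point): Middle of the plate's near end (the one towards the robot), 60 mm from plate_mid along the plate's -x. Hanging out 30 to 55 mm, this end can be gripped across the 50 mm width, from above, the fingers either side of it and reaching below it.
- plate: The same plate, with its origin at the centre of its underside, axes as plate_mid. Too thin to be picked off a surface; it can be dragged by pressing on it lightly from above (4 to 10 N) and moving sideways. It tips off the block when its centre passes the edge.
- nest: Fixed grey vacuum nest, 100 (x) x 170 (y) mm, 45 mm high; origin at the centre of its underside, z up. On top, along x and centred at y = -35 mm, runs a channel: black floor at 45 mm height, 58 mm wide between rails 6 mm thick and 5 mm high, open at the robot's end (x = -50 mm), closed by a stop 8 mm high with its face at x = +30 mm.
- nest_seat (a point): Where the centre of the seated plate belongs: plate along x on the channel floor (centre 1 mm above it), far end touching the stop, near end standing 40 mm out past the nest towards the robot, free at both sides and below for the fingers. Axes as the nest's, +x towards the stop. The plate has 4 mm to spare at each side.
- button_top (a point): Top of the round steel push button on the nest, beside the channel, 28 mm across, in a black collar 44 mm across; its top is 67 mm above the bench when up, 10 mm above its collar. Spring return, pressed straight down 6 mm, fully down at about 5 N.
- button (a joint): Travel of the push button in m: 0 up, 0.006 fully down.
- horn_mid (a point): Bystander: turned steel welding horn standing upright, 56 mm across, 85 mm high; this point is at its mid height. Leave alone.
- basket: Bystander: open white plastic box 160 x 120 x 50 mm; origin at the centre of its underside. Leave alone.
- collar: Bystander: amber ring, 60 mm across, 30 mm high; origin at the centre of its underside. Leave alone.
- driver_grip (a point): Bystander: screwdriver lying on the bench; this point is on its handle. Leave alone.
There are look-alikes about, which are no part of the job. Of the things that look like the plate, the larger one is meant.

How it is judged (in metres and radians):
On the way, in this order (a step that is already met when the one before it is completed fails the run):
1. the plate's near end hangs out at least 22 mm past the block's near edge, the plate lying flat on the block (x of plate_end in the frame of block_edge below -0.022 m and angle between plate_mid's own z axis and vertical below 0.04 rad and x of plate_mid in the frame of block_edge above 0 m and z of plate_mid in the frame of block_edge between -0.001 and 0.0035 m and contact force between plate and block above 0.03 N), for 0.2 s.
2. the plate is held in the fingers, clear of the block (contact force between the fingers and plate above 0.5 N and contact force between plate and block below 0.01 N and height (world z) of plate_mid above 0.07 m), for 0.2 s.
3. the plate lies flat in the nest's channel against the stop (within 5 mm), let go (x of plate_mid in the frame of nest_seat between -0.005 and 0.004 m and y of plate_mid in the frame of nest_seat between -0.006 and 0.006 m and z of plate_mid in the frame of nest_seat between -0.002 and 0.0018 m and angle between plate_mid's own z axis and vertical below 0.04 rad and contact force between the fingers and plate below 0.1 N), for 0.2 s.
4. the button is pressed down (at least 4 of its 6 mm) (value of joint button above 0.004 m and x of plate_mid in the frame of nest_seat between -0.005 and 0.004 m and y of plate_mid in the frame of nest_seat between -0.006 and 0.006 m and z of plate_mid in the frame of nest_seat between -0.002 and 0.0018 m and angle between plate_mid's own z axis and vertical below 0.04 rad), for 0.05 s.
At the end, for the whole second after the job is handed in: The plate lies flat (within 0.04 rad) on the floor of the nest's channel, its far end within 5 mm of the stop and within 6 mm of the channel's middle sideways, at rest and untouched by the fingers; the button has been pressed at least 4 mm after that and is up again (under 2 mm) (all of step 3 and linear speed of plate below 0.01 m/s and value of joint button below 0.002 m).
It fails at once if the button is pressed while the plate is not lying in the nest (value of joint button above 0.003 m and not (x of plate_mid in the frame of nest_seat between -0.005 and 0.004 m and y of plate_mid in the frame of nest_seat between -0.006 and 0.006 m and z of plate_mid in the frame of nest_seat between -0.002 and 0.0018 m and angle between plate_mid's own z axis and vertical below 0.04 rad)).
It fails at once if the plate is dropped onto the bench (height (world z) of plate_mid below 0.025 m).
It fails at once if a bystander (horn, box, ring or screwdriver) is moved more than 20 mm (distance of any of horn_mid, basket, collar, driver_grip from where it was at the start of the episode above 0.02 m).
It also fails if it takes over 70 s, if anything falls off the work surface, if the arm or the gripper's body presses on something with over 40 N, if the wrist force passes 120 N, or if a joint passes its speed limit or range.

## Working session

There is one attempt and no reset: what is moved stays moved. The work goes in short steps, Python scripts to look and compute and a shell command to move; the robot and the scene stay as the last step left them, time stands still between calls to the robot, and variables do not carry over. Pictures are saved under pics/ and viewed, and the job is handed in when it is done.

```bash
ls; mkdir -p pics; python3 - <<'E'
from cell import manip
import cv2
print(manip.read_state())
for n in("scene","top"):
    p,d=manip.camera(n); cv2.imwrite(f"pics/{n}0.png",p[:,:,::-1]); print(manip.calibration(n))
E
```

```text
pics
{'clock': 0.0, 'joints': array([-1.36560200e+00,  3.00437777e-01,  1.52156727e+00, -1.01847395e-05,
        1.32069389e+00, -6.66169238e-02]), 'qd': array([ 1.36091400e-03, -7.20544981e-04,  1.96634335e-03, -1.23702470e-03,
        3.36037488e-05,  2.43343012e-03]), 'effort': array([-4.52463360e-05, -5.31810415e+01, -3.52743459e+01,  7.08816829e-02,
        2.42544775e-02, -1.19311371e-04]), 'eef_pos': array([ 147.59562878, -529.56086624,  204.9104493 ]), 'eef_rot': array([-3.14048817e+00, -6.37993798e-05,  2.71813738e-01]), 'wrist_force': array([ 0.09488181,  0.53432672, -0.20033511]), 'moment': array([-0.00397184, -0.0216811 , -0.05744375]), 'finger_gap': 93.65409443088271}
{'fx': 441.6669664881781, 'fy': 441.6669664881781, 'cx': 320.5330179108256, 'cy': 241.9758814002445, 'world_from_camera': array([[-4.90937045e-01, -6.76520049e-01,  5.48909319e-01,
         1.18524306e+03],
       [ 8.71044167e-01, -3.69441589e-01,  3.23720515e-01,
         3.67240989e+02],
       [-1.62134876e-02,  6.37050653e-01,  7.70651405e-01,
         9.85261874e+02],
       [ 0.00000000e+00,  0.00000000e+00,  0.00000000e+00,
         1.00000000e+00]])}
{'fx': 493.17499085823925, 'fy': 493.17499085823925, 'cx': 323.25836480929775, 'cy': 246.44753886491566, 'world_from_camera': array([[ 2.47917408e-02,  9.83666481e-01, -1.78285230e-01,
         3.23908708e+02],
       [-9.99509340e-01,  2.78048161e-02,  1.44212123e-02,
         4.59435557e+00],
       [ 1.91428512e-02,  1.77840225e-01,  9.83873165e-01,
         1.36036023e+03],
       [ 0.00000000e+00,  0.00000000e+00,  0.00000000e+00,
         1.00000000e+00]])}
```

View pics/scene0.png

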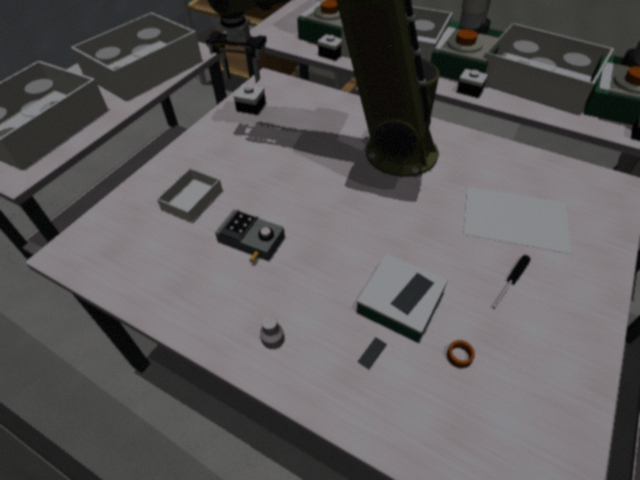

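View pics/top0.png

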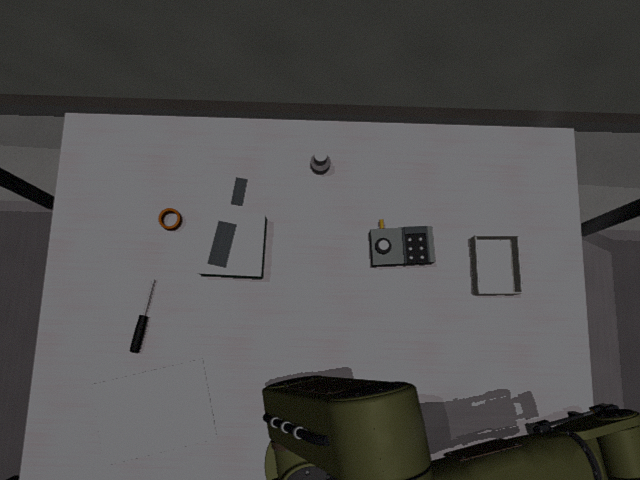

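```bash
cat > h.py <<'E'
from cell import manip
import numpy as np, cv2
def height(name):
    p,d=manip.camera(name); return p,d,world(name,d)
def world(name,d):
    c=manip.calibration(name); T=c["world_from_camera"]
    v,u=np.mgrid[:480,:640]
    P=np.stack([(u-c["cx"])/c["fx"]*d,-(v-c["cy"])/c["fy"]*d,-d],-1)
    W=P@T[:3,:3].T+T[:3,3]; W[d==0]=np.nan
    return W
E
python3 - <<'E'
from h import *
p,d,W=height("top"); np.save("W0.npy",W); np.save("p0.npy",p)
for l in ["block","plate","nest","button_top","horn_mid","basket","collar","driver_grip"]:
    for r in manip.look_for("top",l)[:4]:
        b=r["bbox"]; u,v=int((b[0]+b[2])/2),int((b[1]+b[3])/2)
        print(l,round(r["p"],2),np.round(b),W[v,u].round(0))
E
```

```text
block 0.94 [202. 212. 265. 276.] [559. 226.  63.]
plate 0.9 [231. 175. 246. 205.] [727. 232.  -0.]
plate 0.67 [209. 220. 236. 264.] [564. 256.  61.]
nest 0.86 [373. 220. 434. 269.] [ 574. -231.   49.]
nest 0.6 [200. 211. 267. 277.] [561. 226.  64.]
button_top 0.58 [378. 238. 390. 252.] [ 567. -174.   64.]
horn_mid 0.58 [309. 146. 327. 176.] [791.   6.  81.]
basket 0.75 [468. 234. 523. 298.] [ 531. -497.    3.]
collar 0.54 [157. 204. 180. 229.] [643. 422.   8.]
driver_grip 0.67 [129. 279. 154. 353.] [367. 466.  24.]
```

The scene view shows the block at about (400,298) with the plate on it and the smaller look-alike on the bench at (372,353). In the top view the plate is at (222,243), the look-alike at (239,191), the nest at (402,246) with its button at (384,245), and the orange part at (381,224). Next I'll fit the poses.

```bash
python3 - <<'E'
from h import *
W=np.load("W0.npy"); p=np.load("p0.npy")
g=p.mean(2)
def fit(mask,n):
    k,l,s,c=cv2.connectedComponentsWithStats(mask.astype(np.uint8))
    i=1+np.argmax(s[1:,4]); m=l==i
    P=W[m]; (cx,cy),(w,h),a=cv2.minAreaRect(P[:,:2].astype(np.float32))
    print(n,m.sum(),"c",round(cx,1),round(cy,1),"wh",round(w,1),round(h,1),"ang",round(a,2),"z",np.median(P[:,2]).round(1)); return m
z=W[:,:,2]
b=np.zeros(z.shape,bool); b[200:290,190:280]=1
mb=fit(b&(z>50),"block")
for t in(60,80,100):
  fit(b&(z>50)&(g<t),"plate")
n=np.zeros(z.shape,bool); n[215:275,360:442]=1
fit(n&(z>35),"nest")
for lo in (47.5,52,58,62): fit(n&(z>lo),f"z>{lo}")
print(z[222:272:3,366:440:3].round(0).astype(int))
big=np.hstack([cv2.resize(p[200:290,190:280],None,fx=4.4,fy=4.4,interpolation=2),cv2.resize(p[210:280,360:445],None,fx=4.4,fy=396/70,interpolation=2)])
cv2.imwrite("pics/z0.png",np.clip(big[:,:,::-1]*1.8,0,255))
E
```

```text
block 4036 c 562.3 232.1 wh 171.4 171.6 ang 88.76 z 60.5
plate 779 c 559.7 257.1 wh 48.5 118.5 ang 79.39 z 62.2
plate 835 c 560.4 256.4 wh 52.2 121.6 ang 79.38 z 62.2
plate 871 c 560.0 257.1 wh 54.0 122.7 ang 80.02 z 62.1
nest 2295 c 572.0 -230.2 wh 101.2 171.0 ang 3.99 z 46.0
z>47.5 350 c 578.1 -266.1 wh 87.7 96.3 ang 88.83 z 51.0
z>52 197 c 567.8 -174.6 wh 41.9 41.7 ang 43.6 z 60.1
z>58 122 c 567.3 -174.1 wh 34.2 40.1 ang 46.3 z 65.1
z>62 81 c 568.2 -174.5 wh 27.0 25.0 ang 86.54 z 67.5
[[                   3                    0                   -1
                    -1                    2                   28
                    -3                   -5                    0
                    -4                   -1                   -2
                     2                   -2                    6
                    -3                    3                    0
                     1                   -1                    1
                     0                   -3                   -2
                    -4]
 [                   0                   -1                    
[... 8121 characters left out ...]
                  0                   -1
                    -2                    0                   -1
                     2                    1                    7
                     0                   -3                    6
                    -1                   -3                    2
                     2                    4                   -6
                    -1                    2                    1
                     2                    1                   -3
                     5]]<stdin>:17: RuntimeWarning: invalid value encountered in cast
[ WARN:0@0.158] global loadsave.cpp:1063 imwrite_ Unsupported depth image for selected encoder is fallbacked to CV_8U.
```

View pics/z0.png

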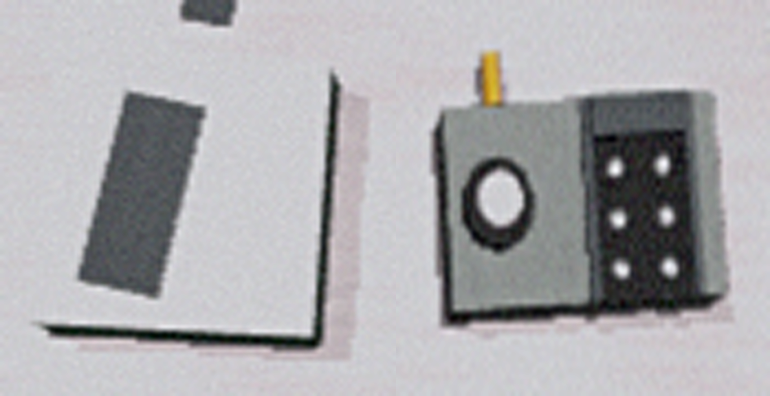

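```bash
cat >> h.py <<'E'
def rect(name,p,x0,x1,y0,y1,z,s=0.5):
    # image rows: x from x1 down to x0 ; cols: y from y1 down to y0
    c=manip.calibration(name); T=np.linalg.inv(c["world_from_camera"])
    X,Y=np.meshgrid(np.arange(x1,x0,-s),np.arange(y1,y0,-s),indexing="ij")
    Q=np.stack([X,Y,np.full_like(X,z)],-1)@T[:3,:3].T+T[:3,3]
    u=c["fx"]*Q[...,0]/-Q[...,2]+c["cx"]; v=c["fy"]*-Q[...,1]/-Q[...,2]+c["cy"]
    return cv2.remap(p,u.astype(np.float32),v.astype(np.float32),cv2.INTER_CUBIC),X,Y
def fitrect(mask,X,Y,n):
    k,l,s,c=cv2.connectedComponentsWithStats(mask.astype(np.uint8))
    i=1+np.argmax(s[1:,4]); m=(l==i).astype(np.uint8)
    m=cv2.morphologyEx(cv2.morphologyEx(m,cv2.MORPH_CLOSE,np.ones((9,9))),cv2.MORPH_OPEN,np.ones((21,21)))
    P=np.stack([X[m>0],Y[m>0]],-1).astype(np.float32)
    r=cv2.minAreaRect(P); cm=P.mean(0); ev,V=np.linalg.eigh(np.cov((P-cm).T))
    a=np.degrees(np.arctan2(V[1,1],V[0,1]))
    print(n,"rect",np.round(r[0],1),np.round(r[1],1),round(r[2],2),"| mean",cm.round(1),"moment len",np.sqrt(12*ev).round(1),"ang",round((a+90)%180-90,2)); return r
E
python3 - <<'E'
from h import *
p=np.load("p0.npy")
im,X,Y=rect("top",p,455,660,130,335,62); g=im.mean(2)
for t in(70,85,100): fitrect((g<t)&(abs(X-560)<75)&(abs(Y-250)<60),X,Y,f"plate{t}")
cv2.imwrite("pics/r1.png",np.clip(im[:,:,::-1]*1.7,0,255).astype(np.uint8))
im,X,Y=rect("top",p,455,660,130,335,60)
# block near edge: white->dark transition along columns; right edge likewise
g=im.mean(2); gx=[];
for j in range(40,330,10):
    col=g[330:,j].astype(float); i=np.argmin(np.diff(cv2.GaussianBlur(col[:,None],(1,5),0)[:,0])); gx.append((Y[0,j],X[330+i,0]))
gx=np.array(gx); print(gx[::4].round(1).tolist()); k=np.polyfit(gx[:,0],gx[:,1],1); print("near edge slope deg",np.degrees(np.arctan(k[0])),"x at y=230",np.polyval(k,230))
im,X,Y=rect("top",p,505,640,-330,-140,45)
cv2.imwrite("pics/r2.png",np.clip(cv2.resize(im,None,fx=1.8,fy=1.8)[:,:,::-1].astype(float)*2.2,0,255).astype(np.uint8))
g=im.mean(2); fitrect(g<35,X,Y,"channel floor dark")
fitrect((g<35)&(Y<-230),X,Y,"floor")
E
```

```text
plate70 rect [559.5 256.6] [ 49.9 119.9] 79.26 | mean [559.5 256.7] moment len [ 48.4 118.1] ang -10.81
plate85 rect [559.6 256.7] [ 51.8 121.4] 79.4 | mean [559.4 256.7] moment len [ 50.2 119.5] ang -10.65
plate100 rect [559.5 256.6] [ 53.5 122.8] 79.46 | mean [559.5 256.6] moment len [ 52.  121.3] ang -10.57
[[315.0, 481.0], [295.0, 478.0], [275.0, 477.5], [255.0, 477.0], [235.0, 477.0], [215.0, 476.5], [195.0, 476.0], [175.0, 475.5]]
near edge slope deg 1.4899188355077666 x at y=230 476.7822660098523
channel floor dark rect [ 560.2 -218. ] [ 87.9 158.1] 4.16 | mean [ 563.4 -266.1] moment len [80.8 90.3] ang -2.93
floor rect [ 563.8 -267.5] [88.  58.9] 3.81 | mean [ 563.7 -268.4] moment len [55.7 91. ] ang 3.41
```

View pics/r1.png

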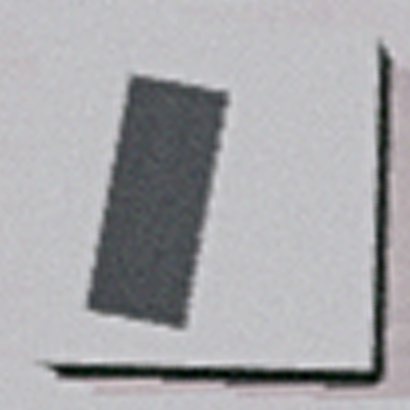

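View pics/r2.png

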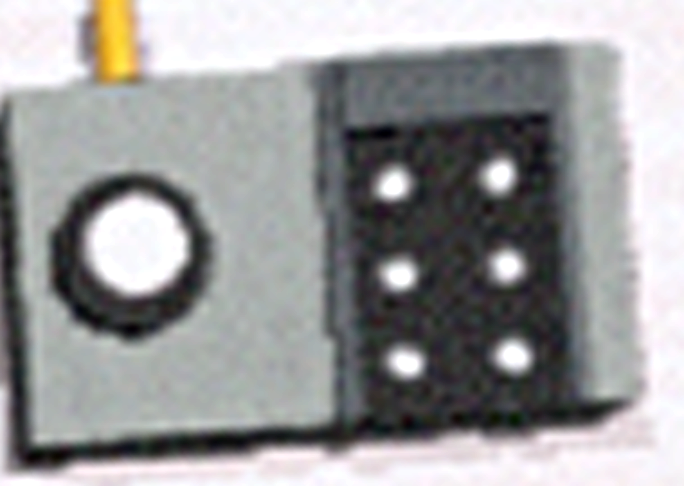

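Top view rectified to the plane of each part: plate centre is (559.5, 256.7), yaw −10.65°, size 120×50, which matches. The block's near edge is at x≈477.5 beside the plate, so the plate end is 23 mm short of it, within the 15–45 mm given. The nest centre is about (572, −230) with yaw about 4°, the vacuum holes' centre lands where the model puts it, and the button is at (568, −174.5) with its top at 67.

Next I'll shut the fingers and travel to a point above the plate's centre.

```bash
python3 -m inch '{"grip":[-1,-1,-1,-1,-1,-1,-1,-1,-1,-1],"travel":[[41.2,78.6,0],[41.2,78.6,0],[41.2,78.6,0],[41.2,78.6,0],[41.2,78.6,0],[41.2,78.6,0],[41.2,78.6,0],[41.2,78.6,0],[41.2,78.6,0],[41.2,78.6,0]],"turn":[[0,0,-3],[0,0,-6],[0,0,-9],[0,0,-12],[0,0,-15],[0,0,-18],[0,0,-21],[0,0,-24],[0,0,-26.2],[0,0,-26.2]]}' 40
```

```text
clock: 1.8
eef_pos: [438.5, 25.9, 205.8]
eef_rot: [-3.141, -0.001, -0.186]
wrist_force: [1.3, -0.9, 0.1]
finger_gap: 1.0
```

```bash
python3 -m inch '{"grip":[-1,-1,-1,-1,-1,-1,-1,-1],"travel":[[12.1,23.1,-3],[12.1,23.1,-6],[12.1,23.1,-9],[12.1,23.1,-12],[12.1,23.1,-12.6],[12.1,23.1,-12.6],[12.1,23.1,-12.6],[12.1,23.1,-12.6]],"turn":[[0,0,0],[0,0,0],[0,0,0],[0,0,0],[0,0,0],[0,0,0],[0,0,0],[0,0,0]]}'
```

```text
clock: 2.8
eef_pos: [560.0, 256.3, 81.6]
eef_rot: [-3.14, -0.003, -0.187]
wrist_force: [0.3, -0.4, 0.1]
finger_gap: 0.3
```

```bash
python3 -m inch '{"grip":[-1,-1,-1,-1,-1,-1],"travel":[[0,0,-0.7],[0,0,-1.2],[0,0,-1.5],[0,0,-1.6],[0,0,-1.7],[0,0,-1.7]],"turn":[[0,0,0],[0,0,0],[0,0,0],[0,0,0],[0,0,0],[0,0,0]]}'
```

```text
clock: 3.55
eef_pos: [560.0, 256.3, 64.6]
eef_rot: [-3.14, -0.003, -0.187]
wrist_force: [0.7, 0.7, -0.0]
finger_gap: 0.1
```

```bash
python3 -m inch '{"grip":[-1,-1,-1,-1,-1,-1],"travel":[[0,0,-0.1],[0,0,-0.15],[0,0,-0.2],[0,0,-0.25],[0,0,-0.28],[0,0,-0.28]],"turn":[[0,0,0],[0,0,0],[0,0,0],[0,0,0],[0,0,0],[0,0,0]]}'
```

```text
clock: 4.3
eef_pos: [560.2, 256.4, 62.3]
eef_rot: [-3.14, -0.004, -0.187]
wrist_force: [-1.2, 0.3, 4.2]
finger_gap: 0.7
```

```bash
python3 -m inch '{"grip":[-1,-1,-1,-1,-1,-1,-1,-1],"travel":[[0,0,-0.08],[-0.2,0,-0.08],[-0.6,0,-0.08],[-1.1,0,-0.08],[-1.6,0,-0.08],[-2.1,0,-0.08],[-2.5,0,-0.08],[-2.5,0,-0.08]],"turn":[[0,0,0],[0,0,0],[0,0,0],[0,0,0],[0,0,0],[0,0,0],[0,0,0],[0,0,0]]}'; python3 - <<'E'
from h import *
p,d,W=height("top"); cv2.imwrite("pics/t1.png",cv2.resize(p[180:300,170:330],None,fx=4,fy=4)[:,:,::-1])
E
```

```text
clock: 5.3
eef_pos: [535.4, 256.6, 62.3]
eef_rot: [-3.139, -0.005, -0.187]
wrist_force: [-2.3, -0.1, 7.0]
finger_gap: 0.5
```

View pics/t1.png

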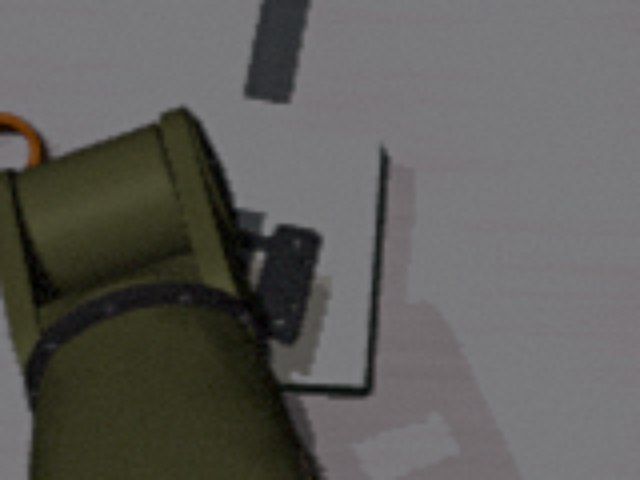

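The arm hides most of the plate here; only its far end shows, at crop (250,220). I'll check with the scene camera.

```bash
python3 - <<'E'
from h import *
p,d=manip.camera("scene"); cv2.imwrite("pics/s1.png",cv2.resize(p[230:360,330:490],None,fx=4.5,fy=4.5)[:,:,::-1])
im,X,Y=rect("scene",p,440,660,130,335,62); cv2.imwrite("pics/s1r.png",im[:,:,::-1])
E
```

```text
(no output)
```

View pics/s1.png

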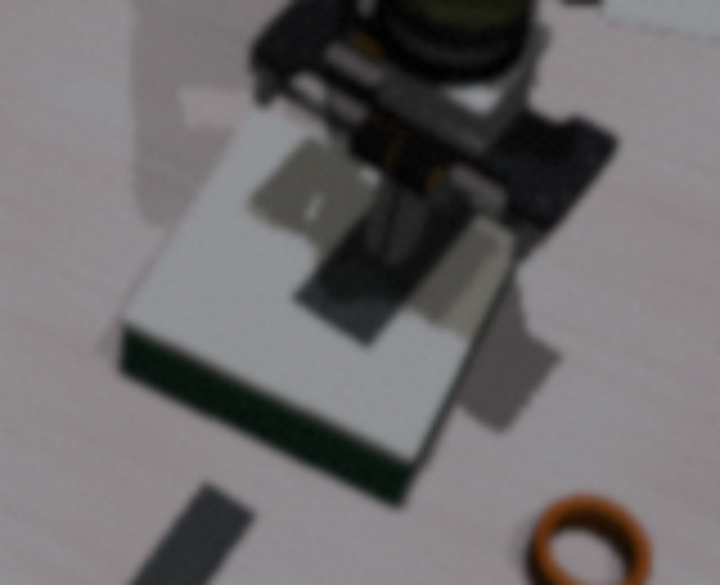

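View pics/s1r.png

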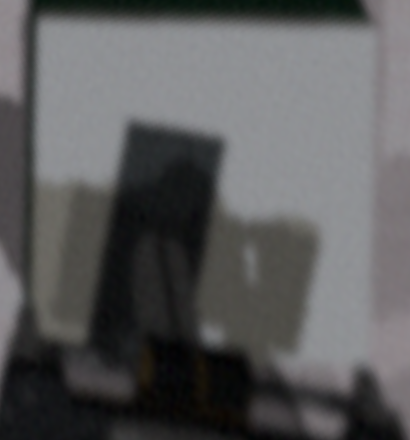

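The scene view shows the plate's far end at rectified (130–223, 122–145), which puts its midpoint at (593, 247). It has followed the fingers by 25 mm without turning. I'll drag it 39 mm more.

```bash
python3 -m inch '{"grip":[-1,-1,-1,-1,-1,-1,-1,-1,-1,-1],"travel":[[-0.2,0,-0.08],[-0.6,0,-0.08],[-1.1,0,-0.08],[-1.6,0,-0.08],[-2.1,0,-0.08],[-2.6,0,-0.08],[-3.1,0,-0.08],[-3.6,0,-0.08],[-3.9,0,-0.08],[-3.9,0,-0.08]],"turn":[[0,0,0],[0,0,0],[0,0,0],[0,0,0],[0,0,0],[0,0,0],[0,0,0],[0,0,0],[0,0,0],[0,0,0]]}'; python3 - <<'E'
from h import *
p,d=manip.camera("scene")
im,X,Y=rect("scene",p,400,660,130,335,62); cv2.imwrite("pics/s2r.png",im[:,:,::-1])
E
```

```text
clock: 6.65
eef_pos: [496.7, 256.8, 62.3]
eef_rot: [-3.138, -0.006, -0.187]
wrist_force: [-1.3, -0.2, 8.0]
finger_gap: 0.4
```

View pics/s2r.png

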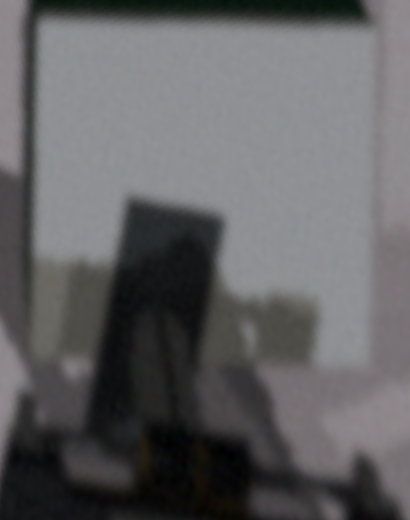

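The plate slid on as one piece: its far end's midpoint is now at x≈556, so its near end is at about 438, hanging out about 40 mm. I'll lift, open the fingers, and move over the overhanging end.

```bash
python3 -m inch '{"grip":[-1,-1,1,1,1,1,1,1],"travel":[[0,0,0.6],[0,0,2],[0,0,5],[-2,0.4,6],[-4.3,0.8,6],[-4.3,0.8,6],[-4.3,0.8,6],[-4.3,0.8,6]],"turn":[[0,0,0],[0,0,0],[0,0,0],[0,0,0],[0,0,0],[0,0,0],[0,0,0],[0,0,0]]}'; python3 - <<'E'
from h import *
p,d=manip.camera("scene")
im,X,Y=rect("scene",p,400,660,130,335,62); cv2.imwrite("pics/s3r.png",im[:,:,::-1])
p,d=manip.camera("top")
im,X,Y=rect("top",p,400,660,130,335,62); cv2.imwrite("pics/t3r.png",im[:,:,::-1])
E
```

```text
clock: 7.7
eef_pos: [454.3, 264.7, 122.3]
eef_rot: [-3.138, -0.006, -0.187]
wrist_force: [-0.6, 0.1, -0.1]
finger_gap: 56.9
```

View pics/s3r.png

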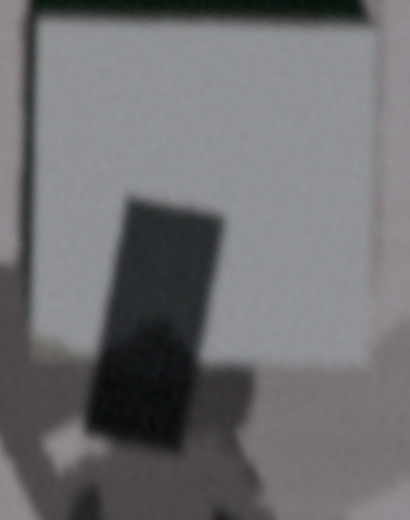

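View pics/t3r.png

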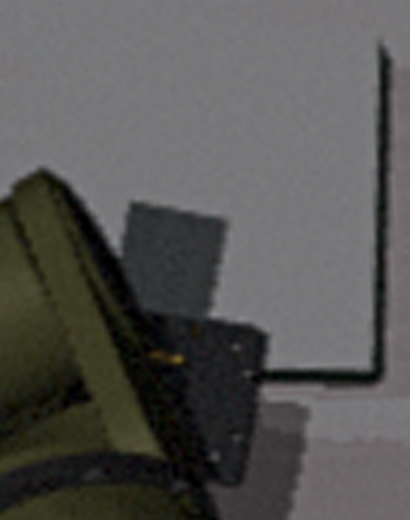

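The scene view shows the whole plate, flat: far corners at (128,197) and (224,217), near corners at (86,432) and (182,450). Its centre is (498, 257.5), and the near end at (439.5, 268) hangs out 39 mm. The fingers are over it, so I'll go down with them open 70 mm.

```bash
python3 -m inch '{"grip":[0.5,0.5,0.5,0.5,0.5,0.5,0.5,0.5],"travel":[[0,0,0],[0,0,0],[0,0,-2],[0,0,-4],[0,0,-6],[0,0,-7.5],[0,0,-8],[0,0,-8]],"turn":[[0,0,0],[0,0,0],[0,0,0],[0,0,0],[0,0,0],[0,0,0],[0,0,0],[0,0,0]]}'; python3 - <<'E'
from h import *
p,d=manip.camera("scene")
cv2.imwrite("pics/s4.png",cv2.resize(p[200:330,330:490],None,fx=4.5,fy=4.5)[:,:,::-1])
E
```

```text
clock: 8.8
eef_pos: [454.2, 264.7, 42.2]
eef_rot: [-3.138, -0.006, -0.187]
wrist_force: [0.4, 0.7, -0.5]
finger_gap: 70.6
```

View pics/s4.png

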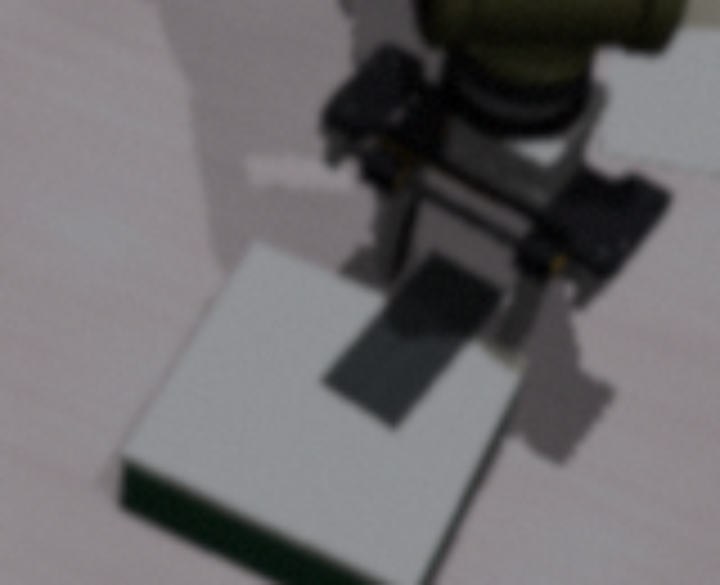

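The fingers are on either side of the plate's end, at (400,230) and (525,290), with no contact force. I'll close them.

```bash
python3 -m inch '{"grip":[0.2,0.05,-0.2,-0.2,-0.3,-0.5,-0.5],"travel":[[0,0,0],[0,0,0],[0,0,0],[0,0,0],[0,0,0],[0,0,0],[0,0,0]],"turn":[[0,0,0],[0,0,0],[0,0,0],[0,0,0],[0,0,0],[0,0,0],[0,0,0]]}' 40
```

```text
clock: 9.72
eef_pos: [454.4, 264.8, 42.6]
eef_rot: [-3.138, -0.006, -0.187]
wrist_force: [0.9, 0.2, 1.2]
finger_gap: 48.3
```

```bash
python3 -m inch '{"grip":[-0.5,-0.5,-0.5,-0.5,-0.5,-0.5,-0.5,-0.5],"travel":[[0,0,0],[0,0,0.3],[0,0,1],[0,0,2],[0,0,4],[0,0,6],[0,0,6],[0,0,6]],"turn":[[0,0,0],[0,0,0],[0,0,0],[0,0,0],[0,0,0],[0,0,0],[0,0,0],[0,0,0]]}' 40; python3 - <<'E'
from h import *
p,d=manip.camera("scene")
cv2.imwrite("pics/s5.png",cv2.resize(p[200:330,330:490],None,fx=4.5,fy=4.5)[:,:,::-1])
E
```

```text
clock: 10.72
eef_pos: [454.2, 264.7, 102.1]
eef_rot: [-3.138, -0.006, -0.187]
wrist_force: [0.0, -0.2, -0.6]
finger_gap: 47.8
```

View pics/s5.png

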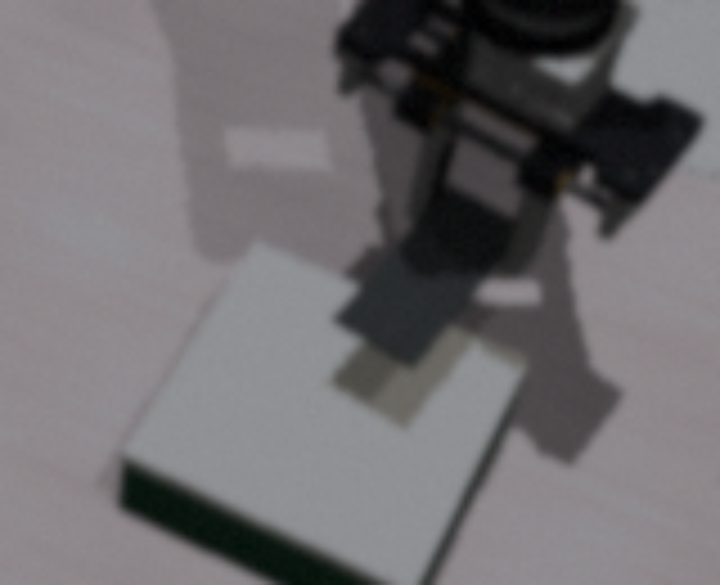

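The plate is held and looks level, with its shadow on the block below it. Next I'll swing it over to the nest and turn it to the channel's 4°.

```bash
python3 -m inch '{"grip":[-0.5,-0.5,-0.5,-0.5,-0.5,-0.5,-0.5,-0.5,-0.5,-0.5],"travel":[[0,-1,0],[0,-3,0.3],[0.2,-6.5,0.3],[0.4,-10.5,0.3],[0.7,-14.5,0.3],[1,-18.5,0.3],[1.3,-22,0.3],[1.5,-25,0.3],[1.6,-26.5,0.3],[1.7,-27,0.3]],"turn":[[0,0,0],[0,0,1],[0,0,3],[0,0,5],[0,0,7],[0,0,9],[0,0,11],[0,0,13],[0,0,14],[0,0,14.7]]}' 40
python3 -m inch '{"grip":[-0.5,-0.5,-0.5,-0.5,-0.5,-0.5,-0.5,-0.5,-0.5,-0.5],"travel":[[0,-1,0],[0.2,-3,0],[0.4,-6.5,0],[0.7,-10.5,0],[1,-14.5,0],[1.3,-18.5,0],[1.5,-22,0],[1.6,-25,0],[1.7,-26.4,0],[1.7,-26.4,0]],"turn":[[0,0,0],[0,0,0],[0,0,0],[0,0,0],[0,0,0],[0,0,0],[0,0,0],[0,0,0],[0,0,0],[0,0,0]]}' 40
python3 - <<'E'
from h import *
p,d,W=height("scene")
cv2.imwrite("pics/s6.png",cv2.resize(p[150:290,190:350],None,fx=4.5,fy=4.2)[:,:,::-1])
np.save("W6.npy",W);np.save("p6.npy",p)
print(manip.read_state()["eef_pos"])
E
```

```text
clock: 12.02
eef_pos: [470.7, -6.4, 104.5]
eef_rot: [-3.139, -0.005, 0.069]
wrist_force: [0.1, -0.3, -1.0]
finger_gap: 48.3
clock: 13.28
eef_pos: [487.6, -270.4, 104.3]
eef_rot: [-3.138, -0.004, 0.068]
wrist_force: [0.5, -0.4, -0.1]
finger_gap: 48.3
[ 487.6324984  -269.75423462  104.31632185]
```

View pics/s6.png

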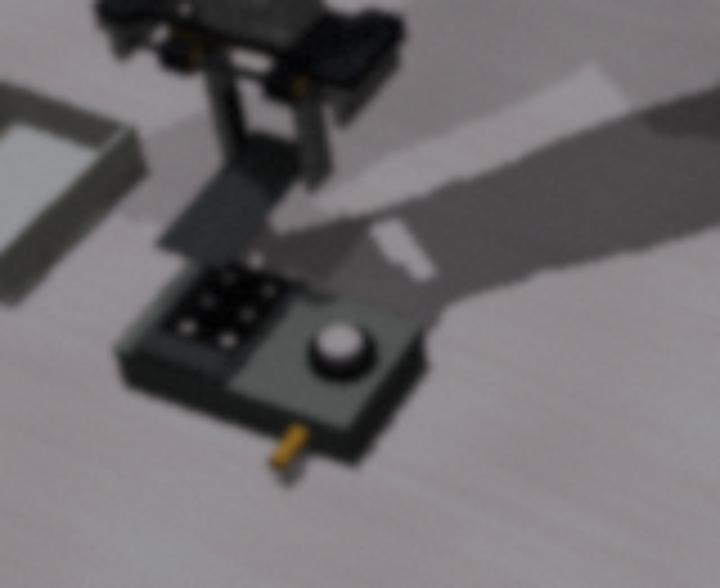

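```bash
python3 - <<'E'
from h import *
p=np.load("p6.npy"); W=np.load("W6.npy")
# plate points
b=np.zeros(W.shape[:2],bool); b[175:215,222:265]=1
m=b&(abs(W[...,2]-123)<18)&(W[...,0]>502)&(W[...,0]<620)&(abs(W[...,1]+267)<35)
m=cv2.erode(m.astype(np.uint8),np.ones((3,3)))>0
P=W[m]; print(len(P),P.mean(0).round(1))
A=np.c_[P[:,0]-540,P[:,1]+267,np.ones(len(P))]; k=np.linalg.lstsq(A,P[:,2],rcond=None)[0]; print("plane slope x,y, z at 540",k.round(3))
im,X,Y=rect("scene",p,505,640,-330,-140,45)
cv2.imwrite("pics/r6.png",np.clip(cv2.resize(im,None,fx=1.8,fy=1.8)[:,:,::-1].astype(float)*2,0,255).astype(np.uint8))
E
```

```text
303 [ 547.8 -265.1  123.3]
plane slope x,y, z at 540 [-1.20000e-02  1.40000e-02  1.23394e+02]
```

View pics/r6.png

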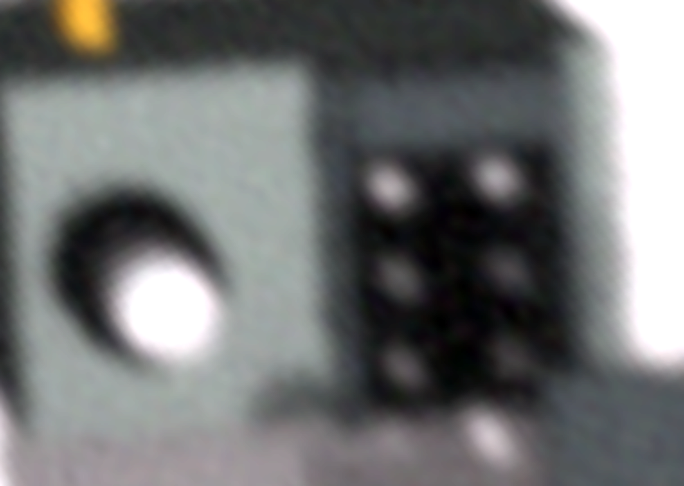

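The plate is level (slope 0.012, z 123.4 as expected). Seen from the scene camera, the vacuum holes average (564.6, −265.6), within 1 mm of the top camera's value. The channel line is therefore about 1.3 mm further to −y than the tool, with yaw about 4.4°. I'll lower to just above the rails.

```bash
python3 -m inch '{"grip":[-0.5,-0.5,-0.5,-0.5,-0.5,-0.5,-0.5],"travel":[[0,-0.14,-1],[0,-0.14,-3],[0,-0.14,-5],[0,-0.14,-6.3],[0,-0.14,-6.8],[0,-0.14,-6.8],[0,-0.14,-6.8]],"turn":[[0,0,0.4],[0,0,0.4],[0,0,0.4],[0,0,0.4],[0,0,0.4],[0,0,0.4],[0,0,0.4]]}' 40
python3 - <<'E'
from h import *
p,d,W=height("scene")
im,X,Y=rect("scene",p,480,640,-330,-210,51)
cv2.imwrite("pics/r7.png",np.clip(cv2.resize(im,None,fx=1.8,fy=1.8)[:,:,::-1].astype(float)*2,0,255).astype(np.uint8))
p,d=manip.camera("top")
im,X,Y=rect("top",p,480,640,-330,-210,51)
cv2.imwrite("pics/t7.png",np.clip(cv2.resize(im,None,fx=1.8,fy=1.8)[:,:,::-1].astype(float)*2,0,255).astype(np.uint8))
E
```

```text
clock: 14.2
eef_pos: [487.9, -271.3, 36.9]
eef_rot: [-3.139, -0.005, 0.076]
wrist_force: [-0.6, -0.7, -0.1]
finger_gap: 48.5
```

View pics/r7.png

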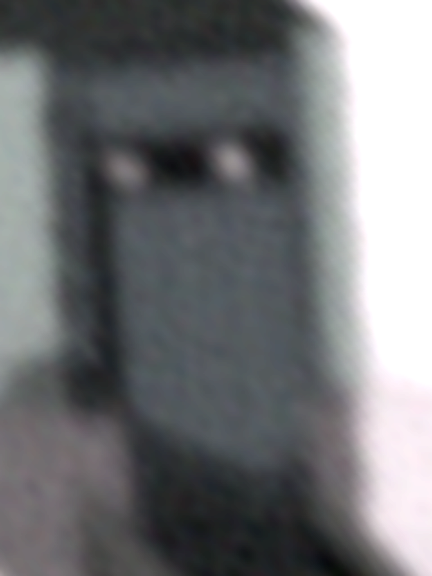

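View pics/t7.png

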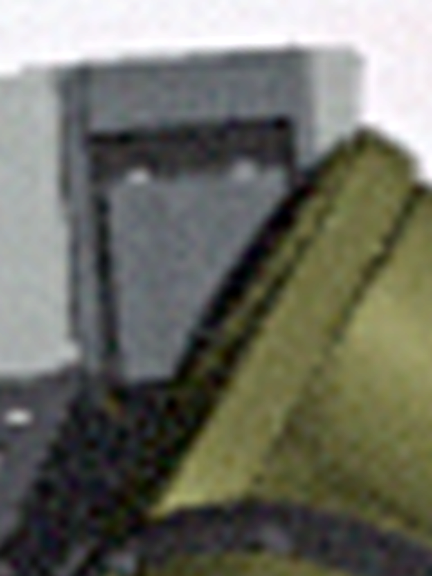

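In both views the plate sits between the rails, with about 13 mm of black floor still free before the stop. The left gap comes out at 2–3 mm, slightly under the ideal 4 mm, so I'll go 0.7 mm further to −y and lower.

```bash
python3 -m inch '{"grip":[-0.5,-0.5,-0.5,-0.5,-0.5,-0.5],"travel":[[0,-0.07,0],[0,-0.07,-0.3],[0,-0.07,-0.5],[0,-0.07,-0.7],[0,-0.07,-0.8],[0,-0.07,-0.8]],"turn":[[0,0,0],[0,0,0],[0,0,0],[0,0,0],[0,0,0],[0,0,0]]}' 40
```

```text
clock: 15.05
eef_pos: [487.8, -272.0, 28.8]
eef_rot: [-3.139, -0.005, 0.076]
wrist_force: [1.0, 0.7, -0.3]
finger_gap: 48.5
```

```bash
python3 -m inch '{"grip":[-0.5,-0.5,-0.5,-0.5],"travel":[[0,0,-0.05],[0,0,-0.1],[0,0,-0.14],[0,0,-0.14]],"turn":[[0,0,0],[0,0,0],[0,0,0],[0,0,0]]}' 40
```

```text
clock: 15.55
eef_pos: [487.9, -272.0, 27.4]
eef_rot: [-3.139, -0.005, 0.076]
wrist_force: [-0.2, 0.3, 1.2]
finger_gap: 48.5
```

```bash
python3 -m inch '{"grip":[-0.5,-0.5,-0.5,-0.5,-0.5,-0.5],"travel":[[0.2,0.015,-0.02],[0.4,0.03,-0.02],[0.6,0.045,-0.02],[0.8,0.06,-0.02],[1.0,0.075,-0.02],[1.0,0.075,-0.02]],"turn":[[0,0,0],[0,0,0],[0,0,0],[0,0,0],[0,0,0],[0,0,0]]}' 40
```

```text
clock: 16.3
eef_pos: [498.2, -271.3, 27.3]
eef_rot: [-3.139, -0.005, 0.076]
wrist_force: [1.0, -0.2, 2.2]
finger_gap: 47.8
```

```bash
python3 -m inch '{"grip":[-0.5,-0.5,-0.5],"travel":[[0.1,0.01,0],[0.2,0.015,0],[0.2,0.015,0]],"turn":[[0,0,0],[0,0,0],[0,0,0]]}' 40
```

```text
clock: 16.68
eef_pos: [500.3, -271.1, 27.3]
eef_rot: [-3.139, -0.005, 0.076]
wrist_force: [-0.4, 0.3, 1.8]
finger_gap: 48.6
```

```bash
python3 -m inch '{"grip":[-0.5,-0.5,-0.5,-0.5],"travel":[[0.05,0,0],[0.1,0.01,0],[0.15,0.01,0],[0.15,0.01,0]],"turn":[[0,0,0],[0,0,0],[0,0,0],[0,0,0]]}' 40
```

```text
clock: 17.18
eef_pos: [501.8, -271.0, 27.3]
eef_rot: [-3.139, -0.006, 0.076]
wrist_force: [-0.9, -0.1, 1.4]
finger_gap: 48.4
```

```bash
python3 -m inch '{"grip":[-0.5,-0.5,-0.5,-0.5],"travel":[[0.05,0,0],[0.1,0.01,0],[0.15,0.01,0],[0.15,0.01,0]],"turn":[[0,0,0],[0,0,0],[0,0,0],[0,0,0]]}' 40
python3 - <<'E'
from h import *
p,d,W=height("scene")
im,X,Y=rect("scene",p,480,640,-330,-210,47)
cv2.imwrite("pics/r8.png",np.clip(cv2.resize(im,None,fx=1.8,fy=1.8)[:,:,::-1].astype(float)*2,0,255).astype(np.uint8))
p,d=manip.camera("top")
im,X,Y=rect("top",p,480,640,-330,-210,47)
cv2.imwrite("pics/t8.png",np.clip(cv2.resize(im,None,fx=1.8,fy=1.8)[:,:,::-1].astype(float)*2,0,255).astype(np.uint8))
E
```

```text
clock: 17.68
eef_pos: [502.3, -270.9, 27.2]
eef_rot: [-3.138, -0.003, 0.076]
wrist_force: [-9.9, 0.3, 6.3]
finger_gap: 47.7
```

View pics/r8.png

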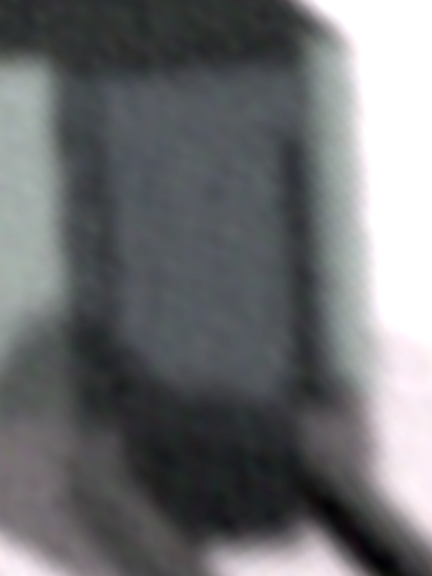

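View pics/t8.png

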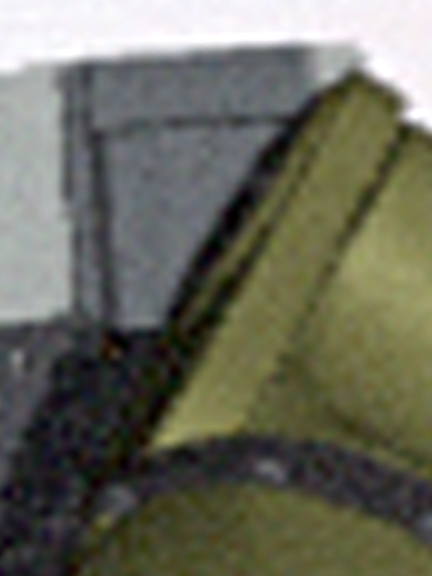

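The fingers felt the stop: −9.9 N at tool x 502.3, as predicted. Both views show the plate's far edge against the stop with no black floor between them, and the fingers clear of the nest. I'll open the fingers in place.

```bash
python3 -m inch '{"grip":[-0.5,0.15,0.3,0.5,0.5,0.5],"travel":[[0,0,0],[0,0,0],[0,0,0],[0,0,0],[0,0,0],[0,0,0]],"turn":[[0,0,0],[0,0,0],[0,0,0],[0,0,0],[0,0,0],[0,0,0]]}' 40 &&
python3 -m inch '{"grip":[0.5,0.5,0.5,0.5,0.5,0.5,0.5,0.5],"travel":[[0,0,0.5],[0,0,2],[0,0,4],[0,0,7],[-3,-4,10],[-6,-10,12],[-10,-15,12],[-10,-15,12]],"turn":[[0,0,0],[0,0,0],[0,0,0],[0,0,0],[0,0,0],[0,0,0],[0,0,0],[0,0,0]]}' 
python3 - <<'E'
from h import *
p,d,W=height("scene")
im,X,Y=rect("scene",p,460,640,-330,-140,47)
cv2.imwrite("pics/r9.png",np.clip(cv2.resize(im,None,fx=1.6,fy=1.6)[:,:,::-1].astype(float)*2,0,255).astype(np.uint8))
p,d=manip.camera("top")
im,X,Y=rect("top",p,460,640,-330,-140,47)
cv2.imwrite("pics/t9.png",np.clip(cv2.resize(im,None,fx=1.6,fy=1.6)[:,:,::-1].astype(float)*2,0,255).astype(np.uint8))
E
```

```text
clock: 18.52
eef_pos: [502.4, -270.9, 27.2]
eef_rot: [-3.138, -0.003, 0.076]
wrist_force: [0.2, 0.3, 0.5]
finger_gap: 70.3
clock: 19.52
eef_pos: [400.3, -423.6, 148.6]
eef_rot: [-3.14, -0.004, 0.072]
wrist_force: [-0.3, -0.4, 0.9]
finger_gap: 70.5
```

View pics/r9.png

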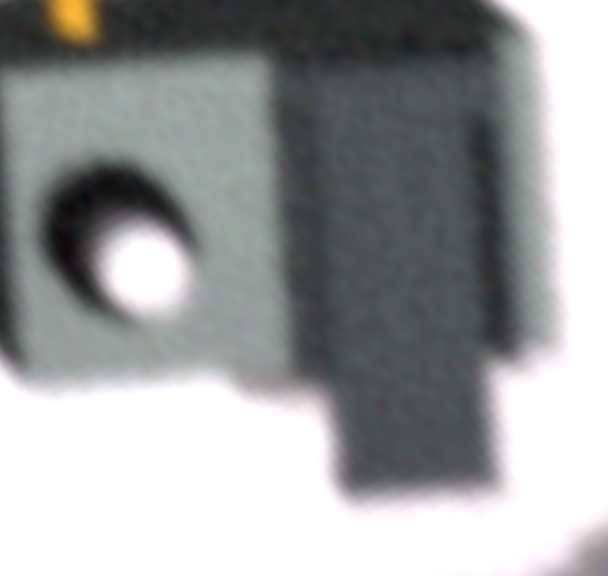

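View pics/t9.png

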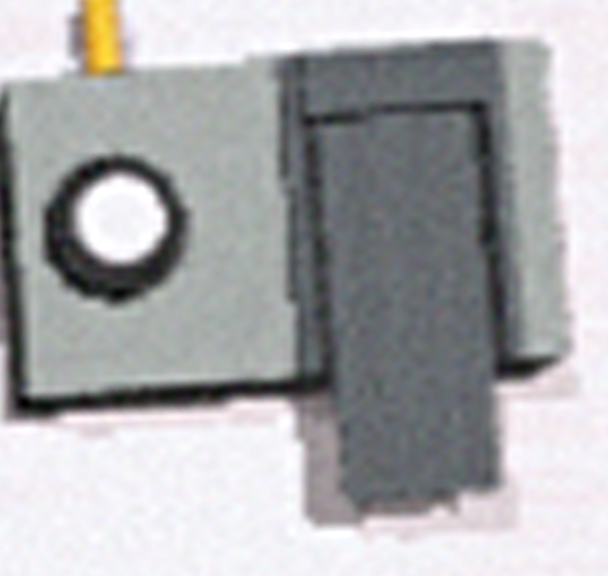

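The plate lies in the channel with even black gaps at both rails (columns 305–322 and 478–493 in the top rectified view). It is flush to the stop and its near end stands out about 40 mm. The button centre from both cameras is (569, −174.5). I'll shut the fingers and go above it.

```bash
python3 -m inch '{"grip":[-1,-1,-1,-1,-1,-1,-1,-1,-1,-1],"travel":[[4,5,0],[8,11,0],[12,18,0],[15,23,0],[16.9,24.9,0],[16.9,24.9,-2],[16.9,24.9,-4],[16.9,24.9,-6],[16.9,24.9,-7],[16.9,24.9,-7]],"turn":[[0,0,0],[0,0,0],[0,0,0],[0,0,0],[0,0,0],[0,0,0],[0,0,0],[0,0,0],[0,0,0],[0,0,0]]}' 40
python3 - <<'E'
from h import *
p,d,W=height("scene")
cv2.imwrite("pics/s10.png",cv2.resize(p[170:280,200:320],None,fx=5,fy=5)[:,:,::-1])
E
```

```text
clock: 20.88
eef_pos: [570.9, -171.6, 77.9]
eef_rot: [-3.138, -0.003, 0.075]
wrist_force: [0.3, 0.0, -0.6]
finger_gap: 0.8
```

View pics/s10.png

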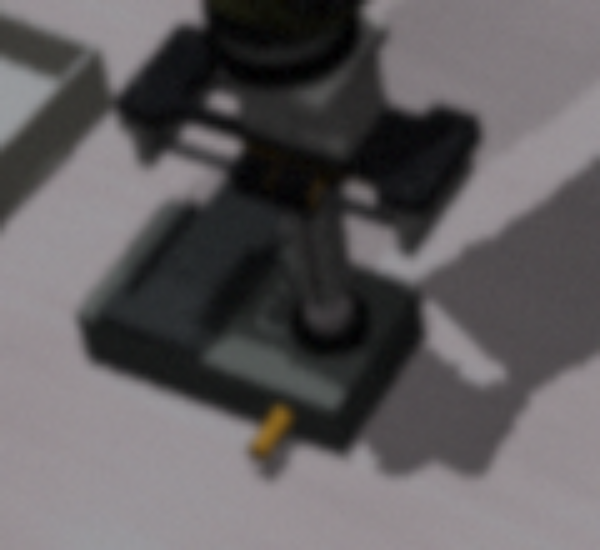

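The closed tips are right above the button at (325,310), about 3 mm off centre to +y. I'll correct that and press straight down.

```bash
python3 -m inch '{"grip":[-1,-1,-1,-1,-1,-1,-1,-1],"travel":[[-0.2,-0.3,0],[-0.2,-0.3,-0.4],[-0.2,-0.3,-0.8],[-0.2,-0.3,-1.1],[-0.2,-0.3,-1.3],[-0.2,-0.3,-1.5],[-0.2,-0.3,-1.7],[-0.2,-0.3,-1.7]],"turn":[[0,0,0],[0,0,0],[0,0,0],[0,0,0],[0,0,0],[0,0,0],[0,0,0],[0,0,0]]}'
```

```text
clock: 21.92
eef_pos: [569.2, -175.0, 61.6]
eef_rot: [-3.139, -0.004, 0.075]
wrist_force: [-3.4, 0.1, 5.4]
finger_gap: 0.1
```

```bash
python3 -m inch '{"grip":[-1,-1,-1],"travel":[[0,0,-0.1],[0,0,-0.15],[0,0,-0.15]],"turn":[[0,0,0],[0,0,0],[0,0,0]]}'
python3 -m inch '{"grip":[-1,-1,-1,-1,-1,-1,-1,-1],"travel":[[0,0,0.5],[0,0,2],[0,0,5],[0,0,8],[-5,-3,9],[-10,-12,9],[-15,-22,9],[-15,-22,9]],"turn":[[0,0,0],[0,0,0],[0,0,0],[0,0,0],[0,0,0],[0,0,0],[0,0,0],[0,0,0]]}'
python3 - <<'E'
from h import *
p,d,W=height("top")
im,X,Y=rect("top",p,460,640,-330,-140,47)
cv2.imwrite("pics/t11.png",np.clip(cv2.resize(im,None,fx=1.6,fy=1.6)[:,:,::-1].astype(float)*2,0,255).astype(np.uint8))
m=(abs(W[...,0]-568)<8)&(abs(W[...,1]+174.5)<8)&(W[...,2]>50); print("button z",np.median(W[m][:,2]),m.sum())
cv2.imwrite("pics/top11.png",p[:,:,::-1])
E
```

```text
clock: 22.3
eef_pos: [569.3, -175.0, 61.1]
eef_rot: [-3.139, -0.005, 0.075]
wrist_force: [-5.7, 2.0, 13.5]
finger_gap: 0.4
clock: 23.3
eef_pos: [430.8, -372.5, 152.1]
eef_rot: [-3.14, -0.006, 0.075]
wrist_force: [1.6, 0.0, 0.6]
finger_gap: 0.4
button z 66.86497169000609 36
```

View pics/t11.png

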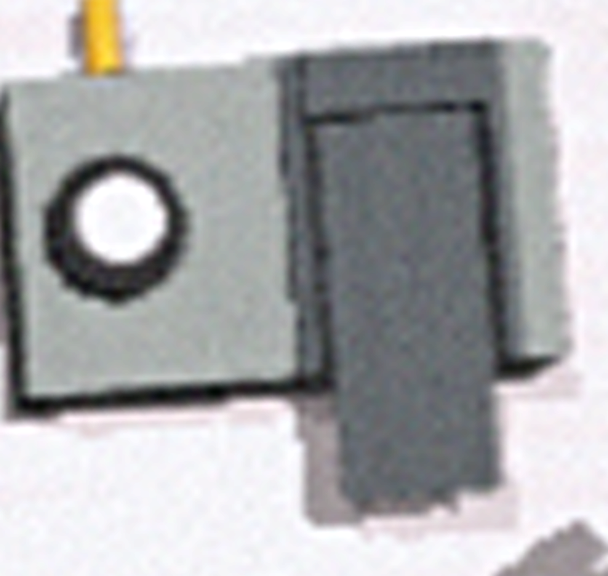

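View pics/top11.png

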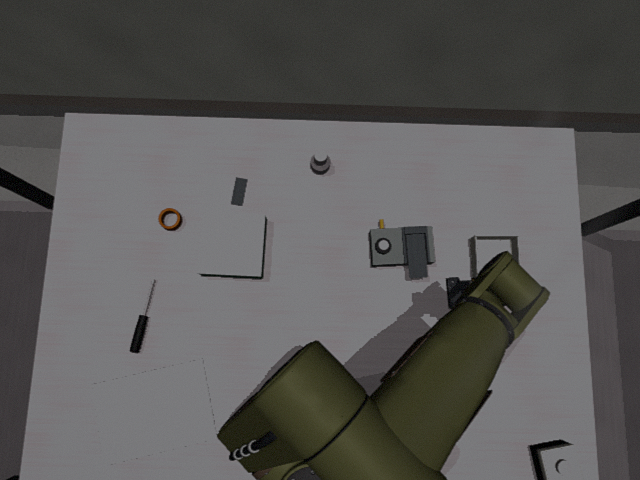

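The button bottomed out (tip at z 61.1, 13.5 N) and is up again at z 66.9. The plate at (418,255) hasn't moved, and the bystanders are at their old pixels. The basket's lower part is hidden by the arm, but its visible corners are unchanged. I'll hand in.

```bash
python3 -c "
from cell import manip
manip.sign_off()"
```

```text
the job is handed in; nothing more can be done
```

The plate is in the nest's channel against the stop, the button has been pressed and released, and I handed the job in at about 23 s of the 70 s allowed. Sign-off gives no verdict, so I can't say how it was judged.

- **Slide:** I dragged the plate under a light press of 4–8 N until its near end hung out about 39 mm past the edge, still flat on the block.
- **Pick-up:** I pinched that end at 40 N and lifted it. The plate was still level over the nest, with a measured slope of about 0.012.
- **Placing:** I lowered it into the channel and slid it forward until the fingers felt the stop (−9.9 N), then let go.
- **Button:** I pressed to tip height 61.1 mm at 13.5 N, which is about 5.9 of its 6 mm travel.

My last checks, from the top camera after the press:
- **Plate:** it had not moved, with even gaps to both rails. A thin dark line, probably shadow and at most about 1.5 mm, shows at the stop, within the 5 mm allowed.
- **Button:** it reads about 67 mm, so it is up again.
- **Bystanders:** the horn, ring and screwdriver are where they started. The basket was partly hidden by the arm, but its visible corners had not moved.

No check failed. The nest's angle read between 2.5 and 6 degrees depending on the edge used. I settled on about 4.4, and the plate went in without touching the rails.

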